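Draw the spring gauge to its set mark under the work lamp

ROBOT

A 6-joint arm with a two-finger parallel gripper is mounted at the origin on the work surface. World frame = base frame: x ahead of the robot, y to its left, z up, the work surface at z = 0. Lengths are in m, angles in degrees, forces in N, time in s.
With the tool pointing down it reaches from about 0.375 to 0.9 m from the base axis. Payload 3.1 kg.
Tool frame: the origin (TCP) lies on the centre line of the jaws, within the pads' length; the fingertips stand 22 mm ahead of it and the grasp point (between the pads) lies 3 mm ahead of it; y points along the fingers, z is the direction in which the jaws open and shut, and the axes are right-handed (so a half turn about y gives the same grasp; the last joint's range is limited). The gripper opens to 87 mm and grips with 3 to 60 N. Pads are 19 mm wide; open, the fingers measure 117 mm over their backs; the gripper's body (75 mm by 190 mm) begins 51 mm behind the grasp point.
Start: joints at [-74.972, 30.224, 82.088, -0, 67.689, -10.227], TCP at [0.267, -0.565, 0.245] pointing down, gripper open.
Joint ranges: [-176.69, 176.69], [-43.24, 126.21], [12.49, 139.97], [-82, 262], [0, 151.66], [-163.58, 163.58]. Speed limits (degrees/s): [159.86, 159.86, 180, 180, 180, 180].

INTERFACE

Orientations are given as a 3x3 rotation matrix whose columns are the frame's x, y, z axes.
In Python, from rig import bot gives the robot as it stands.
- The arm moves only by the tool jog_arm, never from a script. Its argument "motion" is one flat list of numbers, 6 for each row, row after row: the shift along the tool's x, y, z in mm, then the turn, a rotation vector about the tool's x, y, z in degrees. A call has 1 to 20 rows; each row is the pose to reach, as a shift and turn from the pose commanded when the call began, along the tool's axes at that moment; what a row does not reach only later rows make up. A row lasts 1/8 s, in which the tool goes at most 62.5 mm and 10.7 degrees, less where a joint would pass 70% of its speed; a pose out of reach is approached as far as the arm can. A call with a gripper value outside its range is refused whole. "gripper" is the opening, from 0 (shut) to 1 (fully open), set as the call begins (left out, the last holds). The fingers move at their own pace and stop on an object; the grip force is fixed at half the most. Time passes only in rows, so rows that repeat a pose let the fingers close. It gives the time, the measured TCP pose, the force and the opening at its end, in the units of the state.
- bot.read_state(): the state, without advancing time (a new reading comes with each control period).
- bot.capture(name): name is "scene" or "top" or "wrist"; returns (picture, depth): 384x512x3 uint8, red, green, blue; 384x512 float32, m along the optical axis (not along the pixel's ray), 0 where there is no reading.
- bot.get_calibration(name): a dict with "mtx" (3x3 intrinsics, pixels), "pose" (4x4, takes a point from camera to world coordinates); the wrist camera has in their place "hand_eye" (4x4, takes a point from camera to tool coordinates, whose origin is the TCP and whose axes are the tool frame's). Camera axes: x right, y up, looking along -z (the intrinsics and any distortion apply to the point x, -y, -z); pixel columns grow to the right and rows downward; lengths in m; the calibration is good to about 2 mm. A picture is of the moment at which its call begins: read the wrist's pose just before it. get_calibration takes no time and is no camera call.
- bot.hand_in(): hands the job in, once; it reports no verdict.
The state is a dict: "time_s": time; "joint_positions": joint angles; "qvel": joint speeds; "tau": joint torques, N m; "position": TCP position; "tcp_rot": TCP orientation; "force": force on the tool from outside, world axes, zero at the start; "moment": the same for the moment, N m; "opening": opening from 0.0 (shut) to 1.0 (fully open).
Only numpy, scipy, OpenCV 4.12 (cv2) and the standard library are available. Lean on these libraries where they do the work, as an engineer would, in place of code of your own. Each camera call takes 0.05 s, during which the arm holds its last target.

TASK

Lift the orange work lamp by its handle off the charging stand and lower it, without dropping it, to stand upright on the bench close beside the spring gauge (within a hand's width), with its lens facing the gauge's scale. Then take the gauge's pull handle and draw the rod out against its spring until the red pointer stands level with the blue set marker, at no time more than a centimetre past it, and finish while still holding it there, so the reading can be taken. Leave the tin, the steel block and the white press where they are.

Things in the scene. Friction and masses are not known exactly. Their poses are not given: they have to be found in the camera images.
- lamp: Loose orange cordless work lamp, 0.35 to 0.6 kg, footprint 76 (x) x 90 (y) mm, 146 mm tall. Origin at the centre of its underside, z up; the round pale lens on its +x face shines along +x. Handle: a black bar 16 mm thick along the lamp's y, centred 138 mm above the underside, 70 mm clear between two orange posts, 35 mm free beneath. Starts in the charging stand.
- lamp_grip (a point): The middle of the lamp's handle bar, 138 mm above its underside; axes as lamp.
- dock: Fixed black charging stand, 104 x 118 mm; origin at the centre of its underside, axes like the lamp's. The lamp stands on its floor 20 mm above the bench, inside a rim that rises 12 mm above that floor with 4 mm play all round: lift straight up.
- gauge: Spring gauge (dynamometer) screwed to the bench: cream base plate 220 (x) x 90 (y) x 14 mm, aluminium tube 36 mm thick along x in two saddles, axis 65 mm above the bench; highest part 91 mm. Origin at the centre of the plate's underside; x along the tube, z up. The rod leaves the tube's -x end (mouth at x = -108 mm) and is pulled along the gauge's -x. All but the rod is fixed.
- scale (a point): Centre of the white scale on top of the gauge's tube: 30 mm along the gauge's +x from its origin, 85 mm above the bench; axes as gauge.
- rod: The gauge's sliding rod with its pull handle and red pointer. Its origin and axes coincide with gauge at rest and shift along the gauge's -x as it is drawn out, 100 mm at most. The inner spring pulls it back home with 3.9 N at rest and 1.3 N more for each 10 mm (about 9 to 14 N at the marker); let go, it runs back.
- grip (a point): Middle of the pull handle's black grip bar, 14 mm thick, 94 mm long along the gauge's y, 65 mm above the bench, 220 mm along the gauge's -x from its origin at rest. It closes a flat steel stirrup; the opening between bar and rod end, 48 mm along x and up to 79 mm wide, takes a finger from above. Moves with the rod; axes as gauge.
- pointer (a point): The red pointer, a 4 mm wide bar across the scale, riding on the rod: 75 mm along the gauge's +x from its origin at rest, 88 mm above the bench, moving along the gauge's -x exactly as much as the handle. Axes as gauge.
- marker: Blue set marker, a clip locked on the tube, not movable: a 5 mm wide finger over the +y half of the scale, brass screw on the tube's +y flank. Origin on the gauge's centre line at bench level, level with the finger's middle; axes as gauge. It sits 40 to 75 mm from the pointer's rest place towards the gauge's -x; the rod is at the mark when pointer and marker agree along x.
- tin: Bystander: loose yellow and green tea tin with a brass lid, 76 x 76 x 100 mm; origin at the centre of its underside.
- block: Bystander: loose steel specimen block, 70 x 34 x 12 mm; origin at the centre of its underside.
- press: Bystander: loose white specimen levelling press with a steel plunger, base 100 mm across, 194 mm tall, 1.3 kg; origin at the centre of its underside.

How it is judged:
By the outcome, as a careful person would: the job done as asked, in the order asked, and still so for the second after the job is handed in, while the arm keeps its last pose, push and grip.
It also fails if it takes over 58 s, if anything falls off the work surface, if the arm or the gripper's body presses on something with over 40 N, if the wrist force passes 120 N, or if a joint passes its speed limit or range.

## Working session

There is one attempt and no reset: what is moved stays moved. The work goes in short steps, Python scripts to look and compute and a tool call to move; the robot and the scene stay as the last step left them, time stands still between calls to the robot, and variables do not carry over. Pictures are saved under pics/ and viewed, and the job is handed in when it is done.

Besides the shell and the picture viewer there is one more tool, called as a command line: name --argument value ..., lists and objects as JSON in quotes. jog_arm: Moves the arm, as the interface text tells. Its arguments: {"type":"object","properties":{"motion":{"type":"array","items":{"type":"number"}},"gripper":{"type":"number"}},"required":["motion"]}

```bash
ls; mkdir -p pics
python3 - <<'E'
from rig import bot
import cv2,numpy as np
np.set_printoptions(precision=4,suppress=True)
s=bot.read_state();print(s)
for n in ("scene","top"):
    p,d=bot.capture(n); np.savez(f"{n}0.npz",p=p,d=d)
    cv2.imwrite(f"pics/{n}0.png",p[:,:,::-1])
    print(bot.get_calibration(n))
print(bot.get_calibration("wrist"))
E
```

```text
pics
{'time_s': 0.0, 'joint_positions': array([-74.9735,  30.2785,  82.1577,  -0.0005,  67.6886, -10.2276]), 'qvel': array([ 0.0279, -0.0486,  0.0047, -0.0334,  0.1003,  0.1076]), 'tau': array([ -0.001 , -44.0037, -17.6594,   0.0631,   0.0583,  -0.0002]), 'position': array([ 0.2665, -0.5646,  0.2436]), 'tcp_rot': array([[-0.9044, -0.0006,  0.4266],
       [-0.4266,  0.0021, -0.9044],
       [-0.0004, -1.    , -0.0021]]), 'force': array([-0.1357, -0.6162, -0.3115]), 'moment': array([ 0.0096, -0.0055, -0.0015]), 'opening': 1.000066635795552}
{'mtx': array([[392.427 ,   0.    , 251.9693],
       [  0.    , 392.427 , 197.8254],
       [  0.    ,   0.    ,   1.    ]]), 'pose': array([[-0.6159, -0.656 ,  0.4363,  1.0295],
       [ 0.7877, -0.5227,  0.326 ,  0.3447],
       [ 0.0141,  0.5444,  0.8387,  0.8607],
       [ 0.    ,  0.    ,  0.    ,  1.    ]])}
{'mtx': array([[389.2218,   0.    , 247.1374],
       [  0.    , 389.2218, 194.7615],
       [  0.    ,   0.    ,   1.    ]]), 'pose': array([[-0.0227,  0.9847, -0.173 ,  0.4896],
       [-0.9997, -0.0239, -0.0049,  0.0546],
       [-0.009 ,  0.1729,  0.9849,  0.9229],
       [ 0.    ,  0.    ,  0.    ,  1.    ]])}
{'mtx': array([[321.1639,   0.    , 263.6165],
       [  0.    , 321.1639, 192.8749],
       [  0.    ,   0.    ,   1.    ]]), 'hand_eye': array([[-0.0005, -0.9675, -0.2528, -0.0694],
       [ 0.0006,  0.2528, -0.9675, -0.1409],
       [ 1.    , -0.0007,  0.0004,  0.0012],
       [ 0.    ,  0.    ,  0.    ,  1.    ]])}
```

View pics/scene0.png

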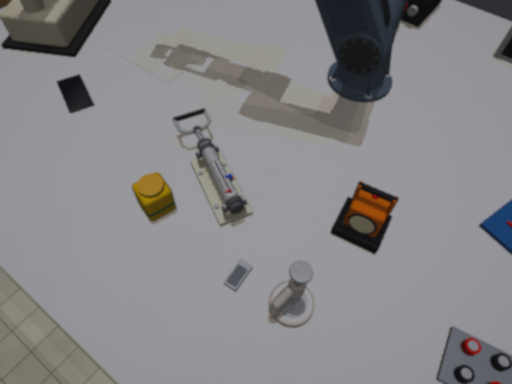

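View pics/top0.png

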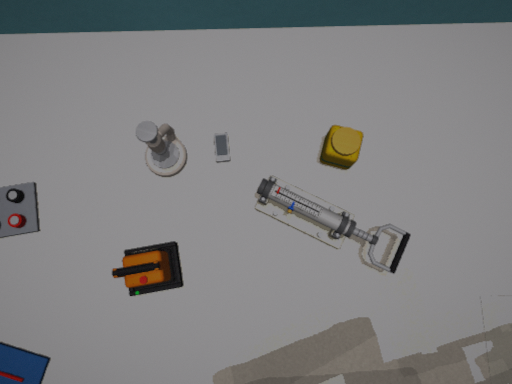

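```bash
cat > h.py <<'E'
import numpy as np,cv2
from rig import bot
np.set_printoptions(precision=4,suppress=True)
def load(n,k=0):
    z=np.load(f"{n}{k}.npz");return z["p"],z["d"]
def ray(n,uv,pose=None):
    c=bot.get_calibration(n);K=c["mtx"];T=c["pose"] if pose is None else pose
    uv=np.atleast_2d(np.asarray(uv,float))
    d=np.c_[(uv[:,0]-K[0,2])/K[0,0],-(uv[:,1]-K[1,2])/K[1,1],-np.ones(len(uv))]
    return T[:3,3],d@T[:3,:3].T
def onz(n,uv,z,pose=None):
    o,d=ray(n,uv,pose);return o+d*((z-o[2])/d[:,2])[:,None]
def cloud(n,d,pose=None):
    h,w=d.shape;v,u=np.mgrid[:h,:w]
    o,r=ray(n,np.c_[u.ravel(),v.ravel()],pose)
    return (o+r*d.reshape(-1,1)).reshape(h,w,3)
def proj(n,X,pose=None):
    c=bot.get_calibration(n);K=c["mtx"];T=c["pose"] if pose is None else pose
    q=(np.atleast_2d(X)-T[:3,3])@T[:3,:3]
    return np.c_[K[0,0]*q[:,0]/-q[:,2]+K[0,2],K[1,1]*q[:,1]/q[:,2]+K[1,2]]
E
python3 - <<'E'
from h import *
for n,boxes in (("top",[(245,165,420,285),(105,220,205,310)]),("scene",[(165,95,265,230),(320,170,410,260)])):
    p,d=load(n)
    for i,(a,b,c,e) in enumerate(boxes):
        f=min(800/(c-a),600/(e-b))
        cv2.imwrite(f"pics/{n}_c{i}.png",cv2.resize(p[b:e,a:c,::-1],None,fx=f,fy=f,interpolation=cv2.INTER_CUBIC))
        print(n,i,f)
E
```

```text
top 0 4.571428571428571
top 1 6.666666666666667
scene 0 4.444444444444445
scene 1 6.666666666666667
```

View pics/top_c0.png

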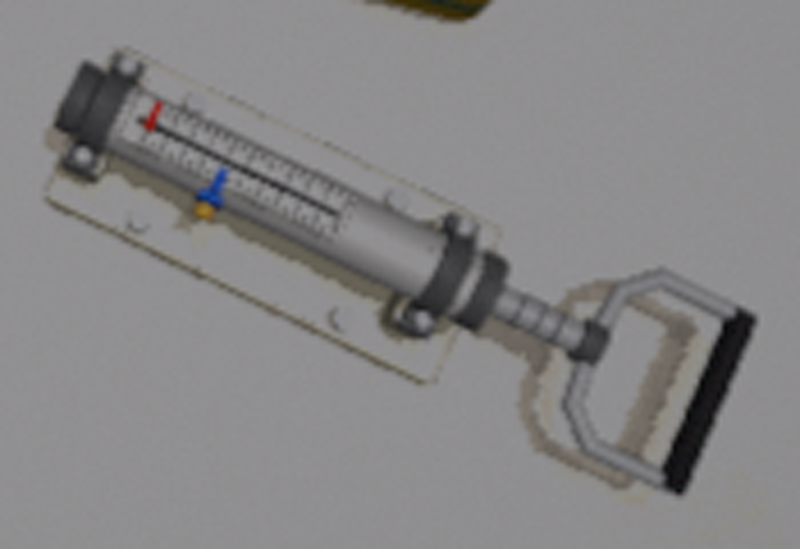

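View pics/top_c1.png

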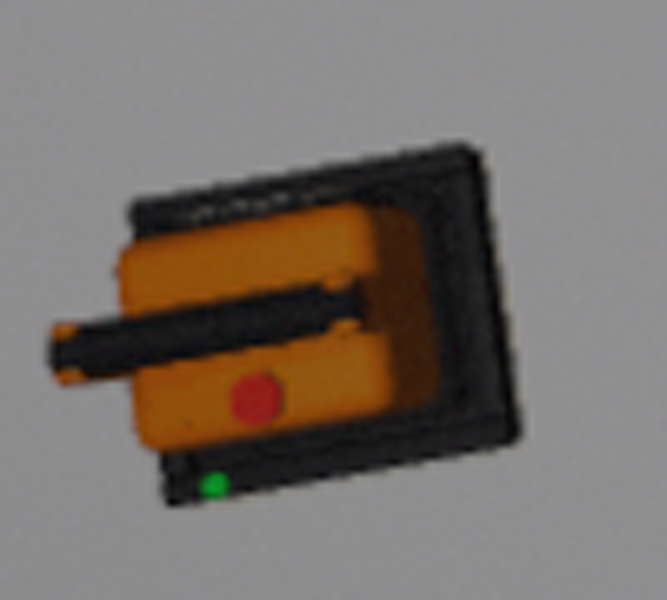

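View pics/scene_c0.png

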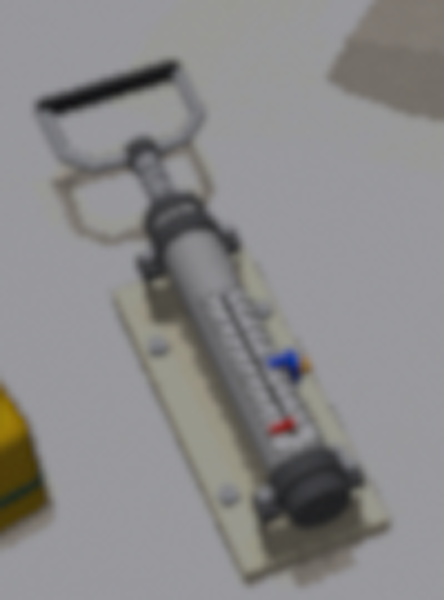

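View pics/scene_c1.png

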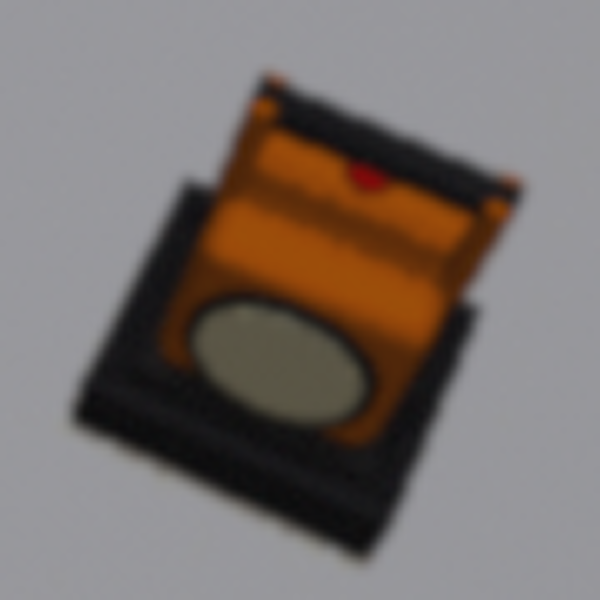

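Run:
```python
from h import *
for n in ("top","scene"):
    p,d=load(n);C=cloud(n,d);hsv=cv2.cvtColor(p,cv2.COLOR_RGB2HSV).astype(int);H,S,V=hsv[...,0],hsv[...,1],hsv[...,2]
    def box(a,b,c,e):
        m=np.zeros(H.shape,bool);m[b:e,a:c]=1;return m
    def rep(name,m,z):
        nn,l,st,ce=cv2.connectedComponentsWithStats(m.astype(np.uint8))
        if nn<2: print(name,"none");return
        k=1+st[1:,4].argmax();v,u=np.nonzero(l==k)
        r=cv2.minAreaRect(np.c_[u,v].astype(np.float32));bp=cv2.boxPoints(r)
        w=onz(n,[r[0]],z)[0];ww=onz(n,bp,z)
        print(n,name,st[k,4],"px",np.array(r[0]),"ctr@z",w,"centroid",onz(n,[[u.mean(),v.mean()]],z)[0],"med cloud",np.median(C[v,u],0));print(ww[:,:2].tolist())
    G=box(250,170,420,285) if n=="top" else box(165,95,265,225)
    L=box(105,220,205,310) if n=="top" else box(320,170,410,260)
    rep("pointer",G&((H<8)|(H>172))&(S>130)&(V>80),.089)
    rep("marker",G&(H>105)&(H<130)&(S>120),.09)
    rep("brass",G&(H>10)&(H<28)&(S>130)&box(280,200,300,225),.065)
    gb=box(385,225,415,280) if n=="top" else box(168,105,210,122)
    rep("grip",gb&(V<45),.072)
    rep("lamp orange",L&(H>3)&(H<20)&(S>150),.1)
    rep("lens",L&(H>20)&(H<40)&(S<120)&(S>25)&(V>60),.08)
    rep("dock",L&((V<70)|(S>130)),.032)
```

```text
top pointer 9 px [278.1501 189.55  ] ctr@z [ 0.646 -0.009  0.089] centroid [ 0.6453 -0.0089  0.089 ] med cloud [ 0.6447 -0.0087  0.0895]
[[0.6409148757428887, -0.00566095476882747], [0.6521292998242361, -0.009771122132884023], [0.6511769036804589, -0.012353486329578646], [0.6399669724133774, -0.008238337927728413]]
top marker 26 px [290.5 205.5] ctr@z [ 0.6102 -0.0343  0.09  ] centroid [ 0.6083 -0.0356  0.09  ] med cloud [ 0.6084 -0.0369  0.0871]
[[0.617936280333686, -0.029219620210454204], [0.6176760291120516, -0.04002366816164007], [0.602410089140318, -0.03936645195171425], [0.6026677471225179, -0.02859618325240531]]
top brass 13 px [289.5 210.5] ctr@z [ 0.6026 -0.0343  0.065 ] centroid [ 0.6024 -0.0337  0.065 ] med cloud [ 0.6016 -0.0322  0.0788]
[[0.6060602392296723, -0.03109434674094836], [0.6059009969572319, -0.03775077573192936], [0.5991917498761561, -0.037467891618632614], [0.5993503104318808, -0.030820370351693098]]
top grip 221 px [399.0529 252.3118] ctr@z [ 0.5052 -0.2657  0.072 ] centroid [ 0.5053 -0.2659  0.072 ] med cloud [ 0.5059 -0.2665  0.0698]
[[0.4680793464770029, 
[... 2231 characters left out ...]
072851772546], [0.4318052591307955, 0.31379106165813286], [0.5475717424248837, 0.3294204907898298]]
scene lens 305 px [361.2 224.1] ctr@z [0.5244 0.2804 0.08  ] centroid [0.5243 0.2803 0.08  ] med cloud [0.5219 0.2804 0.077 ]
[[0.5467657386855731, 0.2551492185956711], [0.5078861691892678, 0.24942487698342314], [0.5018661195280365, 0.3057792390170637], [0.5402109730839151, 0.310264871687511]]
scene dock 2432 px [365.1821 216.0599] ctr@z [0.4673 0.273  0.032 ] centroid [0.4691 0.2738 0.032 ] med cloud [0.5076 0.2785 0.1006]
[[0.559572105125875, 0.2288534484929678], [0.38277956505288524, 0.19705925612156291], [0.36973184086135824, 0.31955335985419897], [0.5421872591946615, 0.34024077518027396]]
```

Run:
```python
from h import *
C=cloud("top",load("top")[1]);S=cloud("scene",load("scene")[1])
for n,c in(("top",C),("scene",S)):
    # lamp high points
    q=c.reshape(-1,3);
    m=(q[:,2]>.145)&(q[:,2]<.19)&(q[:,0]>.2)&(q[:,0]<.6)&(q[:,1]>.15)&(q[:,1]<.5)
    w=q[m];print(n,len(w),w.mean(0) if len(w) else 0, w.min(0),w.max(0))
    r=cv2.minAreaRect((w[:,:2]*1000).astype(np.float32));print(r)
    m=(q[:,2]>.05)&(q[:,2]<.1)&(q[:,0]>.2)&(q[:,0]<.56)&(q[:,1]>-.4)&(q[:,1]<.08)
    w=q[m];print("gauge",cv2.minAreaRect((w[:,:2]*1000).astype(np.float32)))
    m=(q[:,2]>.007)&(q[:,2]<.02)&(q[:,0]>.2)&(q[:,0]<.56)&(q[:,1]>-.4)&(q[:,1]<.08)
    w=q[m];print("plate",cv2.minAreaRect((w[:,:2]*1000).astype(np.float32)))
    m=(q[:,2]>.09)&(q[:,2]<.22)&(q[:,0]>.5)&(q[:,0]<.8)
    w=q[m];print("tall",[ (a[0][:2],) for a in [ (w[w[:,1]>0].mean(0),),(w[w[:,1]<0].mean(0),)]])
```

```text
top 418 [0.4841 0.2749 0.1635] [0.4691 0.2311 0.146 ] [0.4978 0.3212 0.1694]
((484.1507568359375, 276.1339111328125), (17.403947830200195, 90.11443328857422), 9.08236312866211)
gauge ((538.4485473632812, -206.49839782714844), (154.87344360351562, 97.28854370117188), 63.12275695800781)
plate ((552.5171508789062, -120.46654510498047), (88.1657485961914, 35.037357330322266), 62.93797302246094)
tall [(array([0.6655, 0.2572]),), (array([ 0.7495, -0.1596]),)]
scene 352 [0.4885 0.2747 0.1624] [0.4704 0.2295 0.1451] [0.5015 0.3186 0.1697]
((486.61614990234375, 273.6056213378906), (19.072174072265625, 89.79853820800781), 9.302056312561035)
gauge ((542.3500366210938, -211.58677673339844), (150.65538024902344, 97.8631591796875), 60.30939865112305)
plate ((478.0386657714844, -227.73680114746094), (337.88916015625, 15.91605281829834), 58.65235137939453)
tall [(array([0.6676, 0.2594]),), (array([ 0.6123, -0.6764]),)]
```

```bash
cat >> h.py <<'E'
from scipy.spatial.transform import Rotation as Ro
def Rz(ang,):  # tool down, z at world angle ang
    a=np.radians(ang);z=np.array([np.cos(a),np.sin(a),0]);y=np.array([0,0,-1.]);return np.c_[np.cross(y,z),y,z]
def delta(pos,ang,s=None):
    s=s or bot.read_state();R=s["tcp_rot"]
    return np.r_[R.T@(np.array(pos)-s["position"])*1000,Ro.from_matrix(R.T@Rz(ang)).as_rotvec(degrees=True)].round(2)
def wpose(s):
    T=np.eye(4);T[:3,:3]=s["tcp_rot"];T[:3,3]=s["position"];return T@bot.get_calibration("wrist")["hand_eye"]
E
python3 - <<'E'
from h import *
print(delta([.485,.275,.30],9.2))
E
```

```text
[-555.85  -54.9  -666.28    0.08  -73.94   -0.08]
```

jog_arm --motion '[-15,-20,-18,0,-2,0,-50,-50,-60,0,-7,0,-100,-55,-120,0,-13,0,-150,-55,-180,0,-20,0,-200,-55,-240,0,-27,0,-250,-55,-300,0,-33,0,-300,-55,-360,0,-40,0,-350,-55,-420,0,-47,0,-400,-55,-480,0,-53,0,-450,-55,-540,0,-60,0,-500,-55,-600,0,-67,0,-535,-55,-642,0,-71,0,-550,-55,-660,0,-73.5,0,-556,-55,-666,0,-74,0,-556,-55,-666,0,-74,0,-556,-55,-666,0,-74,0,-556,-55,-666,0,-74,0]' --gripper 1

```text
time_s: 2.22
position: [0.4846, 0.2737, 0.299]
tcp_rot: [[0.161, -0.002, 0.987], [-0.987, -0.001, 0.161], [0.001, -1.0, -0.002]]
force: [-0.2, -0.9, -0.3]
opening: 1.0
```

Run:
```python
from h import *
s=bot.read_state();print(s["time_s"],s["position"],s["tcp_rot"],s["joint_positions"])
p,d=bot.capture("wrist");np.savez("wrist1.npz",p=p,d=d);cv2.imwrite("pics/wrist1.png",p[:,:,::-1])
T=wpose(s);c=cloud("wrist",d,T);q=c.reshape(-1,3)[d.ravel()>0]
m=(q[:,2]>.14)&(q[:,2]<.19)&(abs(q[:,0]-.485)<.06)&(abs(q[:,1]-.275)<.07)
w=q[m];print(len(w),w[:,2].max(),cv2.minAreaRect((w[:,:2]*1000).astype(np.float32)))
```

```text
2.225 [0.4846 0.2737 0.299 ] [[ 0.1612 -0.0018  0.9869]
 [-0.9869 -0.0012  0.1612]
 [ 0.0009 -1.     -0.0019]] [17.9748 21.4818 88.1251 -0.0358 70.5102  8.7082]
1844 0.16849641514661973 ((483.947509765625, 274.8124084472656), (17.923988342285156, 89.92710876464844), 9.044334411621094)
```

View pics/wrist1.png

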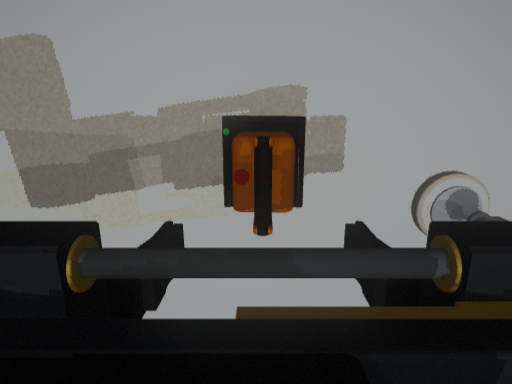

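jog_arm --motion '[-1,20,0,0,0.2,0,-1,60,0,0,0.2,0,-1,95,0,0,0.2,0,-1,120,0,0,0.2,0,-1,132,0,0,0.2,0,-1,137,0,0,0.2,0,-1,137,0,0,0.2,0]'

```text
time_s: 3.15
position: [0.4857, 0.2751, 0.1631]
tcp_rot: [[0.157, 0.001, 0.988], [-0.988, 0.0, 0.157], [-0.0, -1.0, 0.001]]
force: [-0.3, 0.5, 1.3]
opening: 0.997
```

jog_arm --motion '[0,0,0,0,0,0,0,0,0,0,0,0,0,0,0,0,0,0,0,0,0,0,0,0,0,0,0,0,0,0,0,0,0,0,0,0,0,0,0,0,0,0,0,0,0,0,0,0]' --gripper 0

```text
time_s: 4.15
position: [0.4848, 0.2752, 0.1625]
tcp_rot: [[0.157, -0.001, 0.988], [-0.988, -0.0, 0.157], [0.0, -1.0, -0.001]]
force: [-1.4, -0.3, 0.2]
opening: 0.175
```

jog_arm --motion '[0,-3,0,0,0,0,0,-10,0,0,0,0,0,-20,0,0,0,0,0,-32,0,0,0,0,0,-46,0,0,0,0,0,-60,0,0,0,0,0,-74,0,0,0,0,0,-86,0,0,0,0,0,-95,0,0,0,0,0,-100,0,0,0,0,0,-100,0,0,0,0,0,-100,0,0,0,0]'

```text
time_s: 5.65
position: [0.4849, 0.2752, 0.262]
tcp_rot: [[0.157, -0.001, 0.988], [-0.988, -0.0, 0.157], [0.0, -1.0, -0.001]]
force: [-0.2, -0.2, -3.7]
opening: 0.173
```

Run:
```python
from h import *
s=bot.read_state();print(s["time_s"],s["position"],s["force"])
p,d=bot.capture("scene");np.savez("scene2.npz",p=p,d=d);cv2.imwrite("pics/scene2.png",p[:,:,::-1])
th=np.radians(62);gx=np.array([np.cos(th),np.sin(th),0]);gy=np.array([-gx[1],gx[0],0])
o=np.array([.6105,-.0735,0]);t=o+.03*gx+.118*gy;print(t)
print(delta([t[0],t[1],s["position"][2]],62-90,s))
```

```text
5.65 [0.4849 0.2752 0.262 ] [-0.2192 -0.1951 -3.6591]
[0.5204 0.0084 0.    ]
[269.07   0.07  -6.91   0.06  37.06   0.03]
```

View pics/scene2.png

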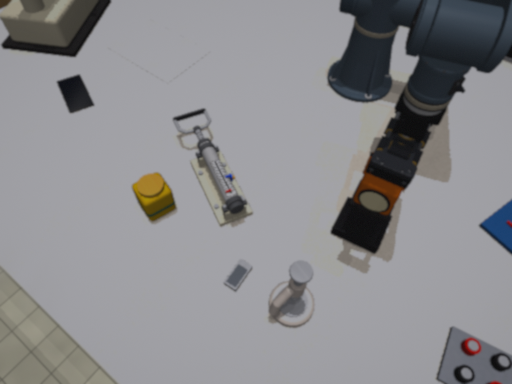

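The lamp hangs level in the jaws (lens at 374,201) above the empty stand at (360,225). Next I carry it over to the gauge.

jog_arm --motion '[6,0,0,0,1,0,20,0,-1,0,3,0,42,0,-1,0,6,0,68,0,-2,0,9.5,0,95,0,-2,0,13,0,122,0,-3,0,17,0,149,0,-4,0,20.5,0,176,0,-4,0,24,0,203,0,-5,0,28,0,228,0,-6,0,31.5,0,248,0,-6,0,34,0,262,0,-7,0,36,0,269,0,-7,0,37,0,269,0,-7,0,37,0,269,0,-7,0,37,0,269,0,-7,0,37,0]'

```text
time_s: 7.7
position: [0.5205, 0.0092, 0.2625]
tcp_rot: [[-0.468, -0.0, 0.884], [-0.884, 0.0, -0.468], [-0.0, -1.0, -0.0]]
force: [-0.9, -0.5, -4.5]
opening: 0.174
```

Run:
```python
from h import *
s=bot.read_state();print(s["time_s"],s["position"],s["force"],s["tcp_rot"])
p,d=bot.capture("wrist");np.savez("wrist3.npz",p=p,d=d);cv2.imwrite("pics/wrist3.png",p[:,:,::-1])
p,d=bot.capture("scene");np.savez("scene3.npz",p=p,d=d);cv2.imwrite("pics/scene3.png",p[:,:,::-1])
```

```text
7.7 [0.5205 0.0092 0.2625] [-0.8869 -0.55   -4.5172] [[-0.4677 -0.0002  0.8839]
 [-0.8839  0.0002 -0.4677]
 [-0.0001 -1.     -0.0003]]
```

View pics/wrist3.png

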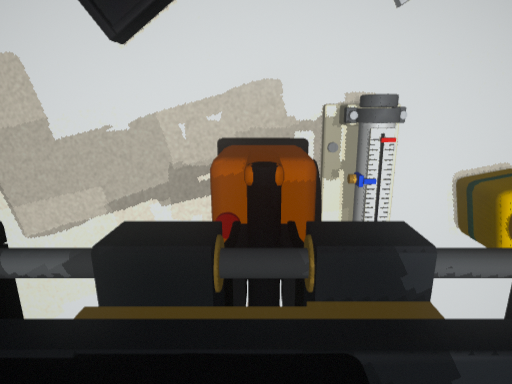

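View pics/scene3.png

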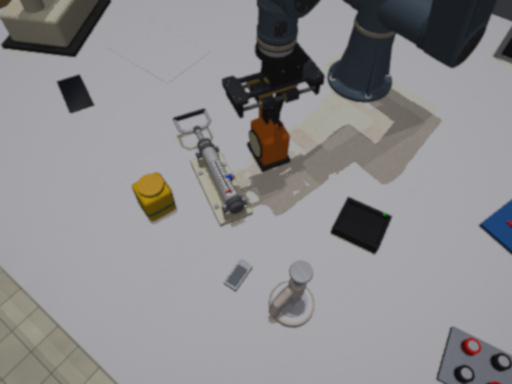

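Wrist picture: red pointer at (389,140), blue finger at (370,181), plate edge vertical at column ~323, so the yaw is right. The scene picture shows the lamp clear of the gauge. I measure the marker distance here.

Run:
```python
from h import *
s={"position":np.array([.5205,.0092,.2625]),"tcp_rot":Rz(-27.9)}
p,d=load("wrist",3);T=wpose(s)
hsv=cv2.cvtColor(p,cv2.COLOR_RGB2HSV).astype(int);H,S,V=hsv[...,0],hsv[...,1],hsv[...,2]
roi=np.zeros(H.shape,bool);roi[100:215,340:410]=1
c=cloud("wrist",d,T)
P=[]
for nm,m in (("ptr",((H<8)|(H>172))&(S>140)&(V>80)),("mk",(H>105)&(H<130)&(S>140))):
    v,u=np.nonzero(m&roi)
    print(nm,len(u),u.min(),u.max(),v.min(),v.max())
    if nm=="mk": # finger only: right part
        k=u>u.max()-9;v,u=v[k],u[k]
    # row centre
    print(v.min(),v.max(),v.mean(),"cloud",np.median(c[v,u],0))
    P.append(onz("wrist",[[u.mean(),v.mean()]],.0885,T)[0])
print(P)
th=np.radians(62.1);gx=np.array([np.cos(th),np.sin(th),0]);gy=np.array([-gx[1],gx[0],0])
print("dist along x",(P[0]-P[1])@gx)
# edges of plate, tube lines: gauge angle from depth
q=c.reshape(-1,3);m=(d.ravel()>0)&(q[:,2]>.068)&(q[:,2]<.09)&(abs(q[:,0]-.62)<.12)&(abs(q[:,1]+.03)<.15)&roi.ravel()
w=q[m];vx,vy,x0,y0=cv2.fitLine((w[:,:2]*1000).astype(np.float32),cv2.DIST_HUBER,0,.01,.01).ravel();print("tube",np.degrees(np.arctan2(vy,vx)),x0,y0)
cv2.imwrite("pics/w3c.png",cv2.resize(p[90:225,310:420,::-1],None,fx=4.4,fy=4.4,interpolation=cv2.INTER_CUBIC))
```

```text
ptr 63 381 395 138 142
138 142 139.61904761904762 cloud [ 0.646  -0.012   0.0904]
mk 132 356 375 173 186
179 183 181.0 cloud [ 0.616  -0.0426  0.0894]
[array([ 0.6467, -0.0124,  0.0885]), array([ 0.6162, -0.0428,  0.0885])]
dist along x 0.041133246180453435
tube 61.761116 629.6166 -23.027483
```

View pics/w3c.png

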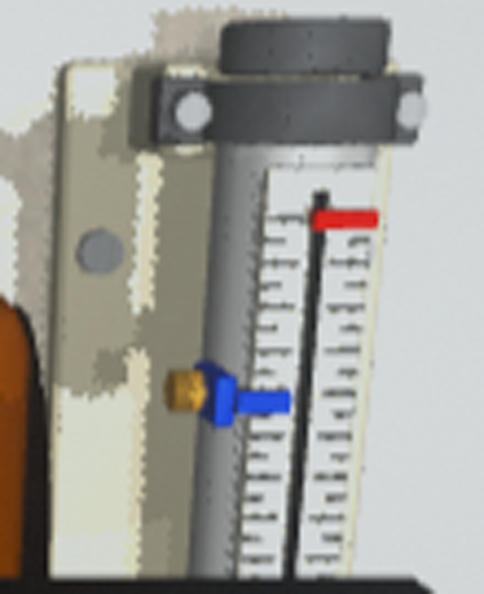

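jog_arm --motion '[0,4,0,0,0,0,0,14,0,0,0,0,0,30,0,0,0,0,0,48,0,0,0,0,0,66,0,0,0,0,0,84,0,0,0,0,0,98,0,0,0,0,0,108,0,0,0,0,0,113,0,0,0,0,0,116,0,0,0,0,0,117,0,0,0,0,0,117,0,0,0,0,0,117,0,0,0,0]'

```text
time_s: 9.43
position: [0.5209, 0.0086, 0.1459]
tcp_rot: [[-0.469, 0.001, 0.883], [-0.883, -0.0, -0.469], [-0.0, -1.0, 0.001]]
force: [0.3, 0.6, -3.8]
opening: 0.173
```

jog_arm --motion '[0,0.5,0,0,0,0,0,1,0,0,0,0,0,1.5,0,0,0,0,0,2,0,0,0,0,0,2.5,0,0,0,0,0,2.5,0,0,0,0,0,2.5,0,0,0,0]'

```text
time_s: 10.3
position: [0.5206, 0.0086, 0.143]
tcp_rot: [[-0.469, 0.0, 0.883], [-0.883, 0.0, -0.469], [-0.0, -1.0, -0.0]]
force: [0.1, 0.1, -4.0]
opening: 0.175
```

jog_arm --motion '[0,0.3,0,0,0,0,0,0.6,0,0,0,0,0,0.9,0,0,0,0,0,1,0,0,0,0,0,1,0,0,0,0]'

```text
time_s: 10.92
position: [0.5206, 0.0086, 0.1424]
tcp_rot: [[-0.469, 0.0, 0.883], [-0.883, -0.0, -0.469], [-0.0, -1.0, 0.0]]
force: [-1.7, 0.4, 0.1]
opening: 0.175
```

jog_arm --motion '[0,0,0,0,0,0,0,0,0,0,0,0,0,0,0,0,0,0,0,0,0,0,0,0]' --gripper 0.6

```text
time_s: 11.42
position: [0.5209, 0.0085, 0.1421]
tcp_rot: [[-0.469, 0.001, 0.883], [-0.883, -0.0, -0.469], [-0.0, -1.0, 0.001]]
force: [-0.1, -0.0, 0.3]
opening: 0.534
```

jog_arm --motion '[0,-5,0,0,0,0,0,-20,0,0,0,0,0,-45,0,0,0,0,0,-75,0,0,0,0,0,-100,0,0,0,0,0,-115,0,0,0,0,0,-120,0,0,0,0,0,-120,0,0,0,0]'

```text
time_s: 12.42
position: [0.5204, 0.0086, 0.2619]
tcp_rot: [[-0.469, -0.0, 0.883], [-0.883, 0.0, -0.469], [0.0, -1.0, -0.0]]
force: [0.6, -0.2, -0.2]
opening: 0.601
```

Run:
```python
from h import *
s=bot.read_state();print(s["time_s"],s["position"],s["joint_positions"])
p,d=bot.capture("scene");cv2.imwrite("pics/scene4.png",p[:,:,::-1])
th=np.radians(62);gx=np.array([np.cos(th),np.sin(th)])
print(delta([.508,-.266,s["position"][2]],62,s),delta([.508,-.266,s["position"][2]],-118,s))
```

```text
12.425 [0.5204 0.0086 0.2619] [-11.3668  20.9273  95.7885  -0.0019  63.303   16.5793]
[248.39  -0.01 117.71   0.02 -89.95  -0.01] [248.39  -0.01 117.71   0.01  90.05   0.02]
```

View pics/scene4.png

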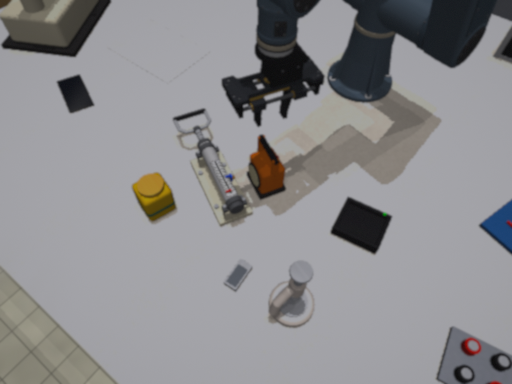

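The lamp stands upright at (266,175) in the picture with its lens towards the gauge. On to the pull handle.

jog_arm --motion '[10,0,5,0,4,0,35,0,17,0,13,0,65,0,31,0,23,0,95,0,45,0,33,0,125,0,59,0,43,0,153,0,73,0,53,0,180,0,85,0,63,0,207,0,98,0,73,0,230,0,109,0,82,0,243,0,115,0,87,0,248,0,118,0,90,0,248,0,118,0,90,0,248,0,118,0,90,0]'

```text
time_s: 14.1
position: [0.5083, -0.2653, 0.2613]
tcp_rot: [[-0.884, -0.001, -0.468], [0.468, 0.001, -0.884], [0.002, -1.0, -0.0]]
force: [-0.1, 0.1, 0.2]
opening: 0.597
```

Run:
```python
from h import *
s=bot.read_state();print(s["time_s"],s["position"],s["tcp_rot"],s["joint_positions"])
p,d=bot.capture("wrist");np.savez("wrist5.npz",p=p,d=d);cv2.imwrite("pics/wrist5.png",p[:,:,::-1])
T=wpose(s);c=cloud("wrist",d,T)
hsv=cv2.cvtColor(p,cv2.COLOR_RGB2HSV)
q=c.reshape(-1,3);v=hsv[...,2].ravel()
m=(d.ravel()>0)&(q[:,2]>.045)&(q[:,2]<.09)&(abs(q[:,0]-.51)<.08)&(abs(q[:,1]+.27)<.07)&(v<50)
l=cv2.connectedComponentsWithStats(m.reshape(d.shape).astype(np.uint8));k=1+l[2][1:,4].argmax()
w=q[(l[1]==k).ravel()];print(len(w),np.percentile(w[:,2],[5,50,95]),cv2.minAreaRect((w[:,:2]*1000).astype(np.float32)),l[2][k])
```

```text
14.1 [ 0.5083 -0.2653  0.2613] [[-0.8838 -0.0014 -0.4678]
 [ 0.4678  0.0012 -0.8838]
 [ 0.0018 -1.     -0.0004]] [-38.7245  25.1631  88.486    0.0064  66.4551  79.166 ]
1091 [0.0674 0.0716 0.0732] ((506.8026428222656, -272.17169189453125), (13.182612419128418, 92.485107421875), 62.629981994628906) [ 264  131   13   87 1091]
```

View pics/wrist5.png

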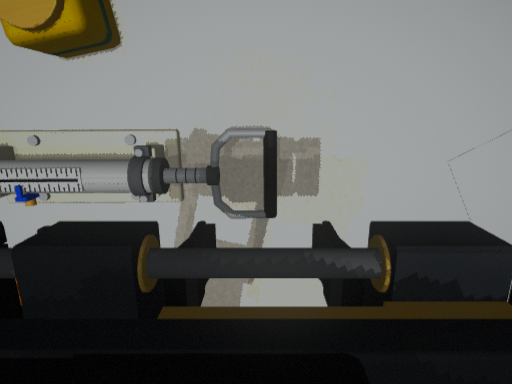

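Bar at column 270, about 7 mm along tool z from the jaw centre; correcting while descending.

jog_arm --motion '[-2,20,7,0,0,0,-2,60,7,0,0,0,-2,105,7,0,0,0,-2,145,7,0,0,0,-2,170,7,0,0,0,-2,185,7,0,0,0,-2,192,7,0,0,0,-2,193,7,0,0,0,-2,193,7,0,0,0]'

```text
time_s: 15.28
position: [0.5077, -0.2733, 0.0699]
tcp_rot: [[-0.883, 0.001, -0.468], [0.468, -0.001, -0.883], [-0.002, -1.0, 0.0]]
force: [-0.4, -0.2, 0.1]
opening: 0.599
```

jog_arm --motion '[0,0,0,0,0,0,0,0,0,0,0,0,0,0,0,0,0,0,0,0,0,0,0,0,0,0,0,0,0,0,0,0,0,0,0,0]' --gripper 0

```text
time_s: 16.02
position: [0.5075, -0.2722, 0.0691]
tcp_rot: [[-0.883, 0.0, -0.469], [0.469, 0.001, -0.883], [0.0, -1.0, -0.001]]
force: [2.5, 2.8, 0.5]
opening: 0.15
```

```bash
cat > look.py <<'E'
from h import *
import sys
k=sys.argv[1]
s=bot.read_state();print(s["time_s"],s["position"],s["force"],s["opening"])
th=np.radians(62);gx=np.array([np.cos(th),np.sin(th),0])
gy=np.array([-gx[1],gx[0],0])
print("tcp along gauge x (mm)",s["position"]@gx*1000,s["position"]@gy*1000)
for n,b in (("top",(250,170,330,235)),("scene",(205,155,250,215))):
    p,d=bot.capture(n);np.savez(f"{n}{k}.npz",p=p,d=d)
    x0,y0,x1,y1=b
    hsv=cv2.cvtColor(p,cv2.COLOR_RGB2HSV).astype(int);H,S,V=hsv[...,0],hsv[...,1],hsv[...,2]
    roi=np.zeros(H.shape,bool);roi[y0:y1,x0:x1]=1
    out=[]
    for nm,m in (("ptr",((H<10)|(H>165))),("mk",(H>105)&(H<130))):
        w=np.where(m&roi&(S>60),S*1.,0);v,u=np.nonzero(w)
        if not len(u): print(n,nm,"none");continue
        ww=w[v,u];P=onz(n,[[(u*ww).sum()/ww.sum(),(v*ww).sum()/ww.sum()]],.0885)[0];out.append(P);print(n,nm,len(u),P@gx*1000,P@gy*1000)
    cv2.imwrite(f"pics/{n}{k}c.png",cv2.resize(p[y0-5:y1+5,x0-5:x1+5,::-1],None,fx=7,fy=7,interpolation=cv2.INTER_CUBIC))
    cv2.imwrite(f"pics/{n}{k}.png",p[:,:,::-1])
E
python3 look.py 6
```

```text
16.025 [ 0.5075 -0.2722  0.0691] [2.463  2.7661 0.5043] 0.14981912506133127
tcp along gauge x (mm) -2.1045999424266215 -575.8861682647591
top ptr 26 292.40046874202494 -548.5995058247345
top mk 35 253.79713748461657 -554.8227818982281
scene ptr 17 292.42914078596726 -576.7681898149385
scene mk 30 254.28566916376533 -559.5448392870458
```

jog_arm --motion '[0,0,1,0,0,0,0,0,4,0,0,0,0,0,8,0,0,0,0,0,13,0,0,0,0,0,18,0,0,0,0,0,23,0,0,0,0,0,27,0,0,0,0,0,30,0,0,0,0,0,31,0,0,0,0,0,31,0,0,0,0,0,31,0,0,0]'

```text
time_s: 17.5
position: [0.4932, -0.2997, 0.0691]
tcp_rot: [[-0.883, 0.001, -0.469], [0.469, 0.001, -0.883], [-0.001, -1.0, -0.002]]
force: [5.2, 6.5, 1.3]
opening: 0.149
```

```bash
python3 look.py 7
```

```text
17.5 [ 0.4932 -0.2997  0.0691] [5.1573 6.4511 1.2724] 0.149394059263202
tcp along gauge x (mm) -33.11191698017717 -576.1691591989721
top ptr 27 269.49923045058716 -546.7727983667866
top mk 35 253.8032802439551 -554.8264985471925
scene ptr 19 261.453950075161 -577.6648286082553
scene mk 30 254.25529340279573 -559.5350472061832
```

View pics/top7c.png

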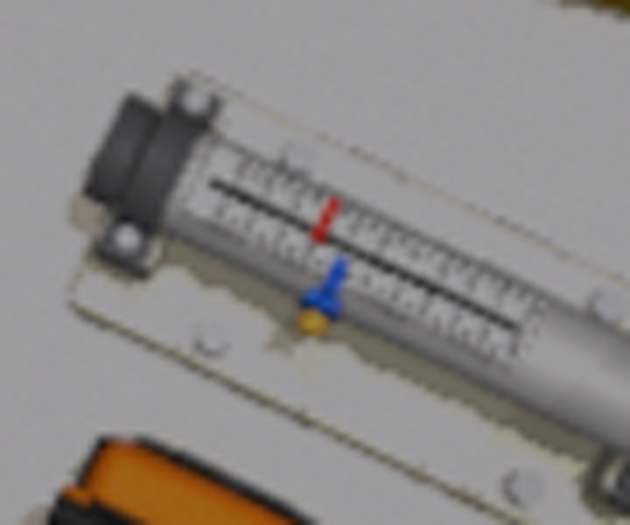

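View pics/scene7c.png

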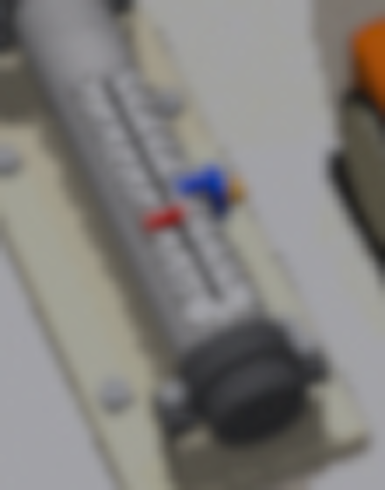

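Pointer short of the marker by roughly 8–10 mm in both views (top crop: red (328,220), blue finger (338,275)). A smaller step, then finger-only measurement.

jog_arm --motion '[0,0,1,0,0,0,0,0,3,0,0,0,0,0,5,0,0,0,0,0,6.5,0,0,0,0,0,7,0,0,0,0,0,7,0,0,0,0,0,7,0,0,0]'

```text
time_s: 18.48
position: [0.4901, -0.3056, 0.069]
tcp_rot: [[-0.883, 0.001, -0.469], [0.469, 0.001, -0.883], [-0.001, -1.0, -0.002]]
force: [6.6, 6.1, 0.4]
opening: 0.151
```

```bash
python3 look.py 8
cat > fine.py <<'E'
from h import *
import sys
th=np.radians(62);gx=np.array([np.cos(th),np.sin(th),0]);gy=np.array([-gx[1],gx[0],0])
for k in sys.argv[1:]:
  for n,b in (("top",(250,170,330,235)),("scene",(205,155,250,215))):
    p,d=load(n,k);x0,y0,x1,y1=b
    f=8
    c=cv2.resize(p[y0:y1,x0:x1],None,fx=f,fy=f,interpolation=cv2.INTER_CUBIC).astype(int)
    v,u=np.mgrid[:c.shape[0],:c.shape[1]]
    W=onz(n,np.c_[((u+.5)/f-.5+x0).ravel(),((v+.5)/f-.5+y0).ravel()],.0885)
    X=(W@gx*1000).reshape(u.shape);Y=(W@gy*1000).reshape(u.shape)
    R,G,B=c[...,0],c[...,1],c[...,2]
    red=R-np.maximum(G,B)-0; red=np.where((red>40)&(abs(G-B)<40)&(Y<-560),red,0) if n=="scene" else np.where((red>40)&(abs(G-B)<25)&(Y<-558+0),red,0)
    blue=B-np.maximum(R,G);blue=np.where(blue>30,blue,0)
    cx=lambda w:((X*w).sum()/w.sum(),(Y*w).sum()/w.sum())
    print(k,n,"red",cx(red),"blue",cx(blue), "blue Yrange",Y[blue>0].min(),Y[blue>0].max(),"red",Y[red>0].min(),Y[red>0].max())
    y0b=Y[blue>0].min()
    bf=np.where(Y<y0b+10,blue,0);print("   finger",cx(bf),"gap",cx(red)[0]-cx(bf)[0])
    if n=="top":
      # full red without Y limit
      pass
E
python3 fine.py 7 8
```

```text
18.475 [ 0.4901 -0.3056  0.069 ] [6.5941 6.1488 0.4055] 0.15136282749302601
tcp along gauge x (mm) -39.767955810564736 -576.2028884305122
top ptr 27 265.04006656942767 -546.0336823038508
top mk 35 253.79023132377432 -554.8064296216106
scene ptr 16 254.9141272183027 -576.890984601073
scene mk 29 254.29925263884655 -559.3767191882293
7 top red (np.float64(264.0158468061844), np.float64(-574.511743288246)) blue (np.float64(253.74725250678634), np.float64(-555.4490704541772)) blue Yrange -566.608897771887 -547.7027595566814 red -582.5337151273571 -567.1752153157506
   finger (np.float64(253.708396447967), np.float64(-560.9706533046648)) gap 10.307450358217409
7 scene red (np.float64(261.334414598255), np.float64(-577.4912808123003)) blue (np.float64(253.02202191319086), np.float64(-559.3857266731296)) blue Yrange -569.3741172949843 -551.4767496303016 red -584.6915781300305 -570.3487922365429
   finger (np.float64(251.7496122425532), np.float64(-563.5309647248365)) gap 9.584802355701811
8 top red (np.float64(257.4117085621592), np.float64(-574.6641504663438)) blue (np.float64(253.76105824054332), np.float64(-555.4723972268781)) blue Yrange -566.608897771887 -547.7027595566814 red -582.3396190838712 -567.3722950837148
   finger (np.float64(253.71590320469627), np.float64(-560.989124650282)) gap 3.6958053574629446
8 scene red (np.float64(254.87833272227763), np.float64(-577.2960630971995)) blue (np.float64(253.00581517752912), np.float64(-559.2791576903574)) blue Yrange -568.9544095746987 -551.4767496303016 red -584.4685295446588 -570.7649516313116
   finger (np.float64(251.91933737624902), np.float64(-563.0672768570653)) gap 2.9589953460286154
```

View pics/top8c.png

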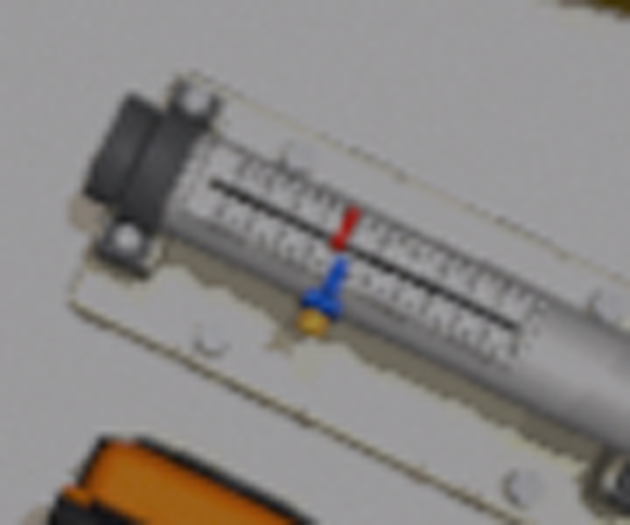

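View pics/scene8c.png

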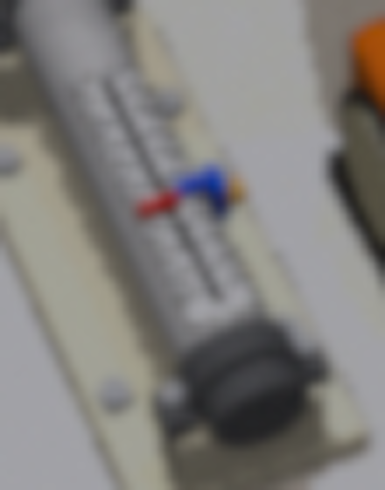

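Three estimates of what is left: 3.7 (top), 3.0 (scene), 3.5 mm (wrist picture less the handle's travel). Going 3.6 commanded.

jog_arm --motion '[0,0,1,0,0,0,0,0,2,0,0,0,0,0,3,0,0,0,0,0,3.5,0,0,0,0,0,3.6,0,0,0,0,0,3.6,0,0,0,0,0,3.6,0,0,0]'

```text
time_s: 19.45
position: [0.4885, -0.3086, 0.069]
tcp_rot: [[-0.883, 0.002, -0.47], [0.47, 0.002, -0.883], [-0.001, -1.0, -0.002]]
force: [6.8, 6.8, 1.0]
opening: 0.155
```

```bash
python3 look.py 9;python3 fine.py 9
```

```text
19.45 [ 0.4885 -0.3086  0.069 ] [6.7727 6.8305 0.9562] 0.15475799062778742
tcp along gauge x (mm) -43.13160191448413 -576.2156778302015
top ptr 24 262.478229222691 -549.2153363222543
top mk 34 253.77355130728972 -554.653888390179
scene ptr 16 251.44300213780363 -576.9319260716056
scene mk 29 254.30035992910916 -559.374620637931
9 top red (np.float64(253.8080777811589), np.float64(-574.7020360414747)) blue (np.float64(253.75195338620253), np.float64(-555.4664310213997)) blue Yrange -566.3662806605871 -547.8237566614392 red -582.3094949913708 -567.7006396906982
   finger (np.float64(253.68581999930268), np.float64(-560.8430579087035)) gap 0.12225778185620584
9 scene red (np.float64(251.30198750122992), np.float64(-577.0945563099392)) blue (np.float64(253.07825654889942), np.float64(-559.2275860961089)) blue Yrange -568.4005171683564 -551.6125803480934 red -584.0733424969536 -570.9047645726872
   finger (np.float64(252.32136437323055), np.float64(-562.566711138262)) gap -1.0193768720006346
```

View pics/top9c.png

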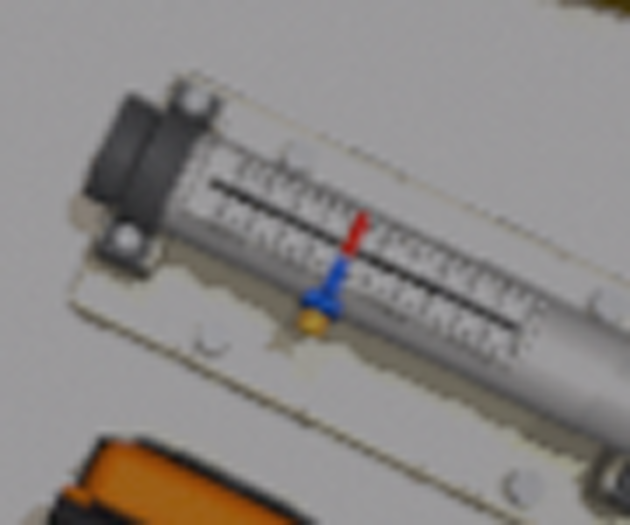

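View pics/scene9.png

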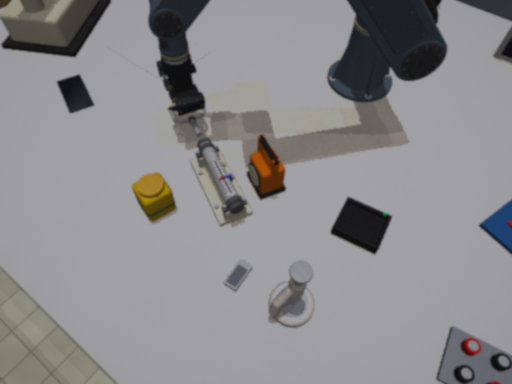

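Pointer and finger are collinear in the top crop (red (356,232), blue (338,275)). The lamp stands at (266,170), and the bystanders have not moved. Handing in while holding.

Run:
```python
from h import *
s=bot.read_state();print(s["position"],s["qvel"],s["opening"])
print(bot.hand_in())
```

```text
[ 0.4885 -0.3086  0.0691] [-0.0775  0.0106 -0.0118 -0.0454  0.035  -0.083 ] 0.1497641776928249
the job is handed in; nothing more can be done
None
```

I lifted the lamp off the stand by its handle and set it upright on the bench beside the gauge, about 35 mm from the base plate. Its lens faces the scale. Then I gripped the pull handle, drew the rod out about 41 mm and handed in at about 19.5 s, still holding it there.

- **Pointer against marker:** In the last top view the red pointer and the blue marker line up, with a gap of 0.1 mm. The scene camera put the pointer about 1.0 mm past the marker. The two disagree by about a millimetre, which is within the cameras' precision.
- **Grip and force:** The hold was steady at hand-in. The wrist force was about 10 N, in line with the spring.
- **Bystanders:** The tin, block and press looked unmoved in the last scene picture; I did not measure their positions.

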